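# Seat the slide carrier on its dock pins

## Robot

A 6-joint arm with a two-finger parallel gripper is mounted at the origin on a cart in front of the work surface, level with it; the furniture and walls round the work are solid. World frame = base frame: x ahead of the robot, y to its left, z up, the work surface at z = 0. Lengths are in m, angles in rad, forces in N, time in s.
With the tool pointing down it reaches from about 0.325 to 0.9 m from the base axis. Payload 6.1 kg.
Tool frame: the origin (TCP) lies at the very end of the fingers, on their centre line; the grasp point (between the pads) lies 19 mm behind it (r.pinch_z is the distance from the TCP to the grasp point, in m); z points along the fingers, x is the direction in which the jaws open and shut, and the axes are right-handed (so a half turn about z gives the same grasp; the last joint's range is limited). The gripper opens to 85 mm and grips with 20 to 120 N. Pads are 22 mm wide; open, the fingers measure 114 mm over their backs; the gripper's body (76 mm by 85 mm) begins 54 mm behind the grasp point. The pads swing forward as they close: fully open they stand 13 mm farther back than shut.
Start: joints at [-1.39, 0.22, 1.526, -0, 1.395, -0.126], TCP at [0.189, -0.596, 0.231] pointing down, gripper open.
Joint ranges: [-2.98, 2.98], [-0.91, 2.08], [0.09, 2.57], [-1.24, 4.39], [0.2, 2.65], [-2.68, 2.68]. Speed limits (rad/s): [2.57, 2.57, 3.01, 3.14, 3.14, 3.14].

## Interface

Orientations are given as a rotation vector (axis times angle).
In Python, from cell import r gives the robot as it stands.
- The arm moves only by the tool play_rows, never from a script. Its argument "rows" is a list of rows, each an object of numbers: "dx", "dy", "dz": the shift along the tool's x, y, z in m; "yaw": the turn about the tool's z in rad. A call has exactly 10 rows; each row is the pose to reach, as a shift and turn from the pose measured when the call began, along the tool's axes at that moment; what a row does not reach only later rows make up. A row lasts 1/10 s, in which the tool goes at most 50 mm and 8.59 degrees, less where a joint would pass 70% of its speed; a pose out of reach is approached as far as the arm can. A call with a gripper value outside its range is refused whole. "grip" is the finger opening in m, from 0 to 0.0854, set as the call begins (left out, the last holds). The fingers move at their own pace and stop on an object; the grip force is fixed at half the most. Time passes only in rows, so rows that repeat a pose let the fingers close, or fill a call up. It gives the time, the measured TCP pose, the force and the opening at its end, in the units of the state.
- r.sense(): the state, without advancing time (a new reading comes with each control period).
- r.snapshot(name): name is "side" or "top" or "wrist"; returns the picture (384x512x3 uint8, red, green, blue); there is no depth.
- r.calibration(name): a dict with "mtx" (3x3 intrinsics, pixels), "dist" ([k1, k2, p1, p2, k3] as OpenCV has them; the pictures are not rectified), "extrinsics" (4x4, takes a point from camera to world coordinates); the wrist camera has in their place "hand_eye" (4x4, takes a point from camera to tool coordinates, whose origin is the TCP and whose axes are the tool frame's). Camera axes: x right, y down, z forward; pixel columns grow to the right and rows downward; lengths in m; the calibration is good to about 2 mm. A picture is of the moment at which its call begins: read the wrist's pose just before it. calibration takes no time and is no camera call.
- r.job_done(): hands the job in, once; it reports no verdict.
The state is a dict: "time": time; "joints": joint angles; "qvel": joint speeds; "joint_efforts": joint torques, N m; "tool_pos": TCP position; "ee_rot": TCP orientation; "ft_force": force on the tool from outside, world axes, zero at the start; "moment": the same for the moment, N m; "grip_width": finger opening in m.
Only numpy, scipy, OpenCV 4.12 (cv2) and the standard library are available. Lean on these libraries where they do the work, as an engineer would, in place of code of your own. Each camera call takes 0.05 s, during which the arm holds its last target.

## Task

The blue slide carrier plate has been left askew on its metal dock, its back part riding on top of the two locating pins. Using only pushes of the fingertips, without gripping or lifting it, nudge the plate back and sideways, with the dark fence behind it as a guide, until its two holes drop over the pins and it lies flat on the dock. Leave the two vials, the brown bottle and the timer where they stand.

Things in the scene. Friction and masses are not known exactly. Their poses are not given: they have to be found in the camera images.
- dock: Fixed metal dock. Origin: centre of its foot, on the worktop; x to its back (fence), y left, z up. Flat aluminium seat 30 mm up, spanning x -50 to +66, y -60 to +60 mm. Two steel pins on the seat at x +43, y +40 and -40 mm. Nothing projects at its front, left or right. Place and yaw differ each time.
- carrier: Loose blue plate 130 (x) x 150 (y) x 8 mm, about 0.45 kg, four glass slides between 3 mm ribs fixed on top. Origin: middle of underside; x to its back edge (with the holes), y left, z up. Seated: origin 30 mm above the dock's, axes parallel, 1.5 mm gap to the fence; it overhangs the seat 15 mm at front, left and right, so fingertips reach below its edges there.
- pin_left (a point): Centre of the tip of the dock's left pin: 8 mm diameter, 9 mm high above the seat, with a round (hemispherical) nose.
- pin_right (a point): Centre of the tip of the dock's right pin, same size, 80 mm to the right (-y of the dock) of the left one.
- fence (a point): Middle of the top front edge of the dark steel fence at the dock's back: front face at dock x +66.5 mm, y -68 to +68 mm, top 54 mm above the worktop. Pushing the plate's back edge against it squares the plate and lines its holes up with the pins in x.
- hole_left (a point): Centre of the plate's left hole at the underside: round, through, 12 mm diameter, at x +43, y +40 mm of the plate. Belongs over the left pin. At the start it is 5 to 13 mm short of the pin in dock x, 14 to 26 mm too far left (dock +y), the plate turned up to 0.05 rad and leaning about 5 degrees, back up on the pins.
- hole_right (a point): Centre of the plate's right hole at the underside: a through slot 12 (x) x 16 mm (y), at x +43, y -40 mm of the plate. Belongs over the right pin. The plate slides under 3 to 6 N; once both holes are over the pins it falls by its own weight and the pins stop it from sliding on.
- vial_blue: Small loose vial with a blue cap, 22 mm across, 34 mm high, origin under its centre. Leave alone.
- vial_red: Small loose vial with a red cap, 22 mm across, 36 mm high, origin under its centre. Leave alone.
- amber_bottle: Brown bottle with a black cap, 62 mm across, 135 mm high, origin under its centre. Leave alone.
- timer: White bench timer, 64 x 68 x 18 mm, lying flat, origin under its centre. Leave alone.
Things that resemble listed ones, but are neither listed nor needed, are in the scene too. Of the things that look like the dock, the larger one is meant. Of the things that look like the carrier, the larger one is meant.

How it is judged:
At the end, for the whole second after the job is handed in: The plate lies flat (within 0.03 rad) and at rest on the dock, its underside within 2.5 mm of the seat at both holes and at its middle, the round hole centred on the left pin within 3 mm; no bystander more than 20 mm from its start (horizontal distance between hole_left and pin_left below 0.003 m and z of each of hole_left, hole_right, carrier in the frame of dock below 0.0325 m and z of carrier in the frame of dock above 0.027 m and angle between carrier's own z axis and vertical below 0.03 rad and linear speed of carrier below 0.01 m/s and distance of each of vial_blue, vial_red, amber_bottle, timer from where it was at the start of the episode below 0.02 m); the robot touches nothing.
It fails at once if the plate is lifted: its middle rises more than 20 mm above its seated height (height (world z) of carrier above 0.05 m).
It fails at once if the plate is tipped up by more than 0.25 rad (angle between carrier's own z axis and vertical above 0.25 rad).
It fails at once if a vial, the brown bottle or the timer is moved by more than 20 mm (distance of any of vial_blue, vial_red, amber_bottle, timer from where it was at the start of the episode above 0.02 m).
It also fails if it takes over 54 s, if anything falls off the work surface, if the arm or the gripper's body presses on something with over 40 N, if the wrist force passes 120 N, or if a joint passes its speed limit or range.

## Working session

There is one attempt and no reset: what is moved stays moved. The work goes in short steps, Python scripts to look and compute and a tool call to move; the robot and the scene stay as the last step left them, time stands still between calls to the robot, and variables do not carry over. Pictures are saved under pics/ and viewed, and the job is handed in when it is done.

Besides the shell and the picture viewer there is one more tool, called after ">>>" as name(argument=value, ...), one argument or row to a line, values as JSON. play_rows: Moves the arm, as the interface text tells. Its arguments: {"type":"object","properties":{"rows":{"type":"array"},"grip":{"type":"number"}},"required":["rows"]}

```bash
ls; mkdir -p pics
python3 - <<'E'
from cell import r
import cv2
print(r.sense())
for n in ("side","top","wrist"):
    im=r.snapshot(n); cv2.imwrite(f"pics/{n}0.png",im[:,:,::-1])
    c=r.calibration(n); print(n,{k:__import__('numpy').round(v,4).tolist() for k,v in c.items()})
E
```

```text
pics
{'time': 0.0, 'joints': array([-1.39008923e+00,  2.21198465e-01,  1.52760153e+00, -2.87244881e-05,
        1.39471892e+00, -1.26083266e-01]), 'qvel': array([-0.00082668, -0.00025188, -0.00030055,  0.00041578,  0.00080795,
        0.00184433]), 'joint_efforts': array([-2.19413819e-04, -4.96900535e+01, -3.89394021e+01, -3.09866164e-04,
        1.08504112e-02,  2.39154718e-05]), 'tool_pos': array([ 0.18863788, -0.59521817,  0.23022146]), 'ee_rot': array([-2.53373303e+00,  1.85515655e+00,  2.22677546e-03]), 'ft_force': array([0.0805544 , 0.0457304 , 0.02126962]), 'moment': array([-0.02980172, -0.00235188,  0.03221205]), 'grip_width': 0.08549652270340934}
side {'mtx': [[368.077, 0.0, 255.3155], [0.0, 368.077, 187.5907], [0.0, 0.0, 1.0]], 'dist': [0.0306, 0.0, 0.0, 0.0, 0.0], 'extrinsics': [[0.9984, 0.0192, -0.0536, 0.6157], [0.0568, -0.4125, 0.9092, -1.0227], [-0.0046, -0.9107, -0.413, 0.4626], [0.0, 0.0, 0.0, 1.0]]}
top {'mtx': [[494.6663, 0.0, 249.671], [0.0, 494.6663, 201.1356], [0.0, 0.0, 1.0]], 'dist': [-0.0818, 0.0, 0.0, 0.0, 0.0], 'extrinsics': [[-0.149, -0.9612, 0.2322, 0.1697], [-0.9888, 0.1451, -0.0337, -0.0571], [-0.0013, -0.2346, -0.9721, 1.6984], [0.0, 0.0, 0.0, 1.0]]}
wrist {'mtx': [[307.1366, 0.0, 254.1105], [0.0, 307.1366, 198.9896], [0.0, 0.0, 1.0]], 'dist': [0.0029, 0.0, 0.0, 0.0, 0.0], 'hand_eye': [[1.0, -0.0003, -0.0009, 0.0005], [0.0006, 0.9583, 0.2856, -0.0726], [0.0008, -0.2856, 0.9583, -0.1435], [0.0, 0.0, 0.0, 1.0]]}
```

View pics/side0.png

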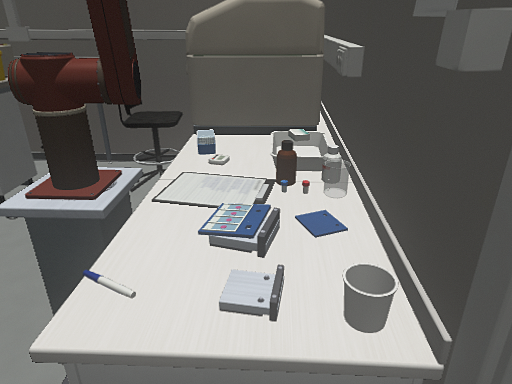

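View pics/top0.png

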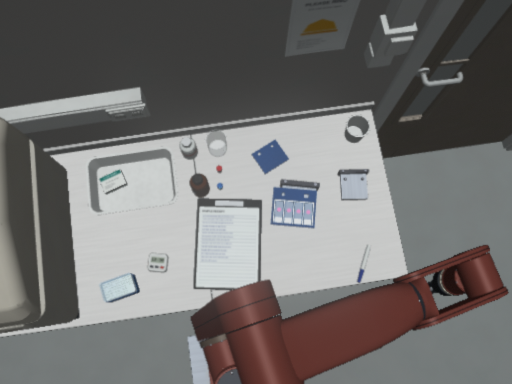

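View pics/wrist0.png

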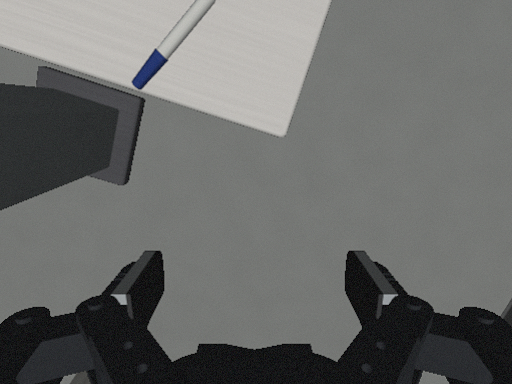

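The top view shows the loaded blue plate near (294,207), with the fence behind it at about (300,184). The smaller dock decoy is at (353,187) and the smaller plate decoy at (270,157). The vials are at (220,168) and (220,186), the bottle at (200,184) and the timer at (158,262). Next I'll zoom in and localise them.

```bash
cat > h.py <<'E'
import numpy as np, cv2
from scipy.spatial.transform import Rotation as R
from cell import r
def campose(n,s=None):
    c=r.calibration(n)
    if n=="wrist":
        T=np.eye(4);T[:3,:3]=R.from_rotvec(s["ee_rot"]).as_matrix();T[:3,3]=s["tool_pos"]
        return c["mtx"],c["dist"],T@np.array(c["hand_eye"])
    return c["mtx"],c["dist"],np.array(c["extrinsics"])
def rays(P,uv):
    K,d,E=P
    p=cv2.undistortPoints(np.array(uv,float).reshape(-1,1,2),np.array(K),np.array(d)).reshape(-1,2)
    v=np.c_[p,np.ones(len(p))]@E[:3,:3].T
    return E[:3,3],v
def onz(P,uv,z):
    o,v=rays(P,uv); return o+v*((z-o[2])/v[:,2])[:,None]
def proj(P,X):
    K,d,E=P; Ei=np.linalg.inv(E)
    return cv2.projectPoints(np.array(X,float).reshape(-1,3),cv2.Rodrigues(Ei[:3,:3])[0],Ei[:3,3],np.array(K),np.array(d))[0].reshape(-1,2)
E
python3 - <<'E'
from h import *
P=campose("top")
for n,uv,z in [("fenceL",(281,182),.054),("fenceR",(318,185),.054),("plate",(294,207),.04),("vb",(220,186),.034),("vr",(219,168),.036),("bot",(200,182),.13)]:
    print(n,onz(P,[uv],z).round(3))
im=cv2.imread("pics/top0.png"); cv2.imwrite("pics/top0z.png",cv2.resize(im[150:250,240:390],None,fx=5,fy=5,interpolation=cv2.INTER_CUBIC))
im=cv2.imread("pics/side0.png"); cv2.imwrite("pics/side0z.png",cv2.resize(im[180:280,180:320],None,fx=5,fy=5,interpolation=cv2.INTER_CUBIC))
E
```

```text
fenceL [[ 0.614 -0.231  0.054]]
fenceR [[ 0.584 -0.356  0.054]]
plate [[ 0.522 -0.262  0.04 ]]
vb [[ 0.636 -0.02   0.034]]
vr [[ 0.701 -0.026  0.036]]
bot [[0.633 0.041 0.13 ]]
```

View pics/top0z.png

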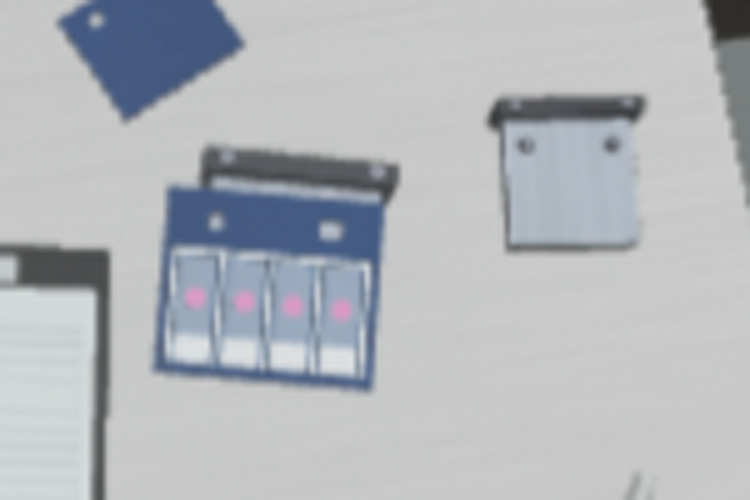

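View pics/side0z.png

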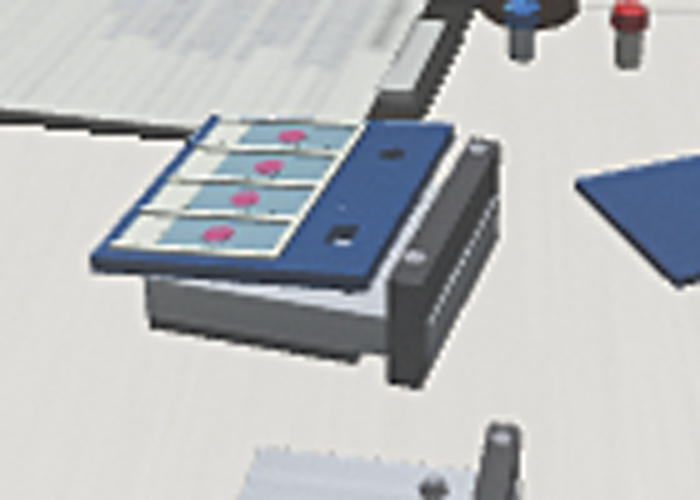

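Run:
```python
from h import *
s=r.sense(); M=R.from_rotvec(s["ee_rot"]).as_matrix(); print(M.round(3))
y=np.arctan2(-.031,.0)  
# target: tool x ~ -dock y or +dock y ; dock yaw ~-0.235
a=-0.235
X=np.array([np.cos(a),np.sin(a),0]);Y=np.array([-np.sin(a),np.cos(a),0])
for tx in (Y,-Y):
    v=M.T@tx; print("yaw needed",np.arctan2(v[1],v[0]), "q6 now",s["joints"][5], "tool y world", np.cross([0,0,-1],tx))
print("shift in tool axes to reach x .50 y-.29 z.25:",M.T@(np.array([.46,-.27,.26])-s["tool_pos"]))
print(np.arctan2(-.29,.5)-np.arctan2(-.596,.189))
```

```text
[[ 0.302 -0.953 -0.   ]
 [-0.953 -0.302  0.002]
 [-0.002 -0.    -1.   ]]
yaw needed -2.599741176418664 q6 now -0.12613548442460495 tool y world [ 0.97251434 -0.23284299  0.        ]
yaw needed 0.5418514771711291 q6 now -0.12613548442460495 tool y world [-0.97251434  0.23284299  0.        ]
shift in tool axes to reach x .50 y-.29 z.25: [-0.22822483 -0.35693088 -0.02915568]
0.7381296168270861
```

>>> play_rows(
  rows=[
    {"dx": -0.023, "dy": -0.038, "dz": 0.003, "yaw": 0.054},
    {"dx": -0.046, "dy": -0.076, "dz": 0.006, "yaw": 0.11},
    {"dx": -0.07, "dy": -0.114, "dz": 0.01, "yaw": 0.16},
    {"dx": -0.093, "dy": -0.152, "dz": 0.013, "yaw": 0.22},
    {"dx": -0.116, "dy": -0.19, "dz": 0.016, "yaw": 0.27},
    {"dx": -0.139, "dy": -0.228, "dz": 0.02, "yaw": 0.33},
    {"dx": -0.162, "dy": -0.266, "dz": 0.023, "yaw": 0.38},
    {"dx": -0.185, "dy": -0.304, "dz": 0.026, "yaw": 0.44},
    {"dx": -0.208, "dy": -0.342, "dz": 0.03, "yaw": 0.5},
    {"dx": -0.227, "dy": -0.377, "dz": 0.03, "yaw": 0.54},
  ],
  grip=0.06,
)

```text
time: 1.15
tool_pos: [0.4801, -0.2628, 0.2]
ee_rot: [-1.946, 2.466, 0.004]
ft_force: [-0.1, 0.2, -0.2]
grip_width: 0.0601
```

Run:
```python
from h import *
s=r.sense(); im=r.snapshot("wrist"); cv2.imwrite("pics/w1.png",im[:,:,::-1]); np.save("w1s.npy",np.r_[s["tool_pos"],s["ee_rot"]])
print(s["time"],s["tool_pos"],s["joints"],abs(s["qvel"]).max(),s["grip_width"])
```

```text
1.15 [ 0.48010573 -0.26280826  0.20002952] [-6.45686504e-01  6.16091153e-02  1.76250514e+00  1.23858353e-03
  1.31997202e+00  1.15969450e+00] 1.1046433549338577 0.06014811972693281
```

View pics/w1.png

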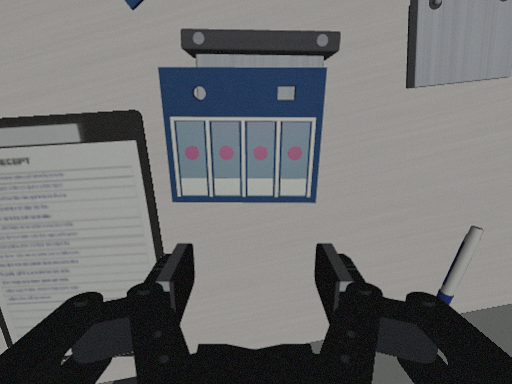

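Good view: plate with corners at about (161,68), (326,68), (318,203) and (170,203), holes at (199,93) and (286,93), and fence top spanning (183,32) to (338,52). Now the precise measurement.

Run:
```python
from h import *
s=r.sense(); im=r.snapshot("wrist"); cv2.imwrite("pics/w2.png",im[:,:,::-1]); np.save("w2s.npy",np.r_[s["tool_pos"],s["ee_rot"]])
print(s["time"],s["tool_pos"],abs(s["qvel"]).max())
b=im[:,:,::-1]
cv2.imwrite("pics/w2z.png",cv2.resize(b[20:220,150:350],None,fx=4,fy=3,interpolation=cv2.INTER_CUBIC)[:600])
hsv=cv2.cvtColor(im,cv2.COLOR_RGB2HSV)
m=((hsv[...,0]>100)&(hsv[...,0]<130)&(hsv[...,1]>140)&(hsv[...,2]>40)).astype(np.uint8)
m[:40]=0
cs,_=cv2.findContours(m,cv2.RETR_EXTERNAL,cv2.CHAIN_APPROX_NONE)
c=max(cs,key=cv2.contourArea); print(cv2.contourArea(c),cv2.approxPolyDP(c,6,True).reshape(-1,2).tolist())
```

```text
1.2 [ 0.48356357 -0.25888002  0.20041203] 0.2148731696118899
20051.0 [[165, 71], [178, 203], [319, 204], [331, 72]]
```

View pics/w2z.png

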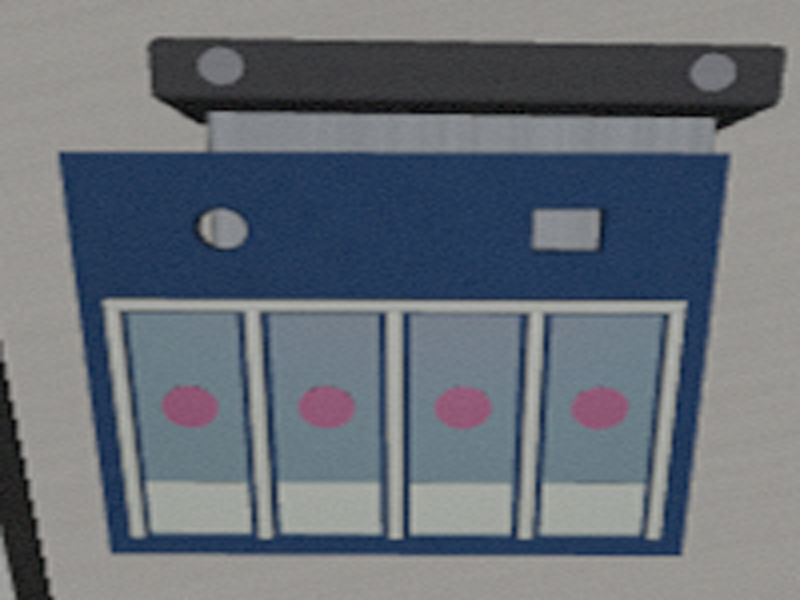

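```bash
cat > meas.py <<'E'
from h import *
def mw(a,fl,fr,bl,br,pfl,pfr,hl,hr,zs=(.0483,.0356),zh=.047,sl=None,sr=None):
    P=campose("wrist",dict(tool_pos=a[:3],ee_rot=a[3:]))
    F=onz(P,[fl,fr],.054); print("fence len",np.linalg.norm(F[0]-F[1]).round(4))
    d=F[0]-F[1]; Y=d/np.linalg.norm(d); X=np.array([Y[1],-Y[0],0])
    O=(F[0]+F[1])/2-X*.0665; O[2]=0
    print("dock O",O.round(4),"yaw",np.arctan2(X[1],X[0]).round(4))
    D=lambda p:((p-O)@np.c_[X,Y]*1000).round(1)
    if sl: print("seat L,R",D(onz(P,[sl,sr],.03)).tolist())
    B=onz(P,[bl,br],zs[0]);G=onz(P,[pfl,pfr],zs[1])
    print("back L,R",D(B).tolist(),"front L,R",D(G).tolist())
    H=onz(P,[hl,hr],zh); print("holes",D(H).tolist())
    print("plate yaw rel back/front",[np.arctan2(-(D(q)[0]-D(q)[1])[0],(D(q)[0]-D(q)[1])[1]).round(4) for q in (B,G,H)])
    return O,X,Y
E
python3 - <<'E'
from meas import *
a=np.load("w2s.npy")
z=lambda u,v:(150+u/4-.4,20+v/3-.4)
mw(a,z(152,97),z(782,104),z(61,153),z(729,154),z(112,552),z(682,553),z(222,228),z(567,229),sl=z(210,135),sr=z(716,135))
E
```

```text
fence len 0.1358
dock O [ 0.5312 -0.2796  0.    ] yaw -0.2489
seat L,R [[59.5, 59.7], [61.1, -59.6]]
back L,R [[51.9, 90.1], [53.7, -59.0]] front L,R [[-76.7, 89.2], [-74.7, -60.8]]
holes [[31.3, 55.0], [32.1, -24.0]]
plate yaw rel back/front [np.float64(0.0121), np.float64(0.0133), np.float64(0.0101)]
```

```bash
cat > go.py <<'E'
from h import *
O=np.array([.5312,-.2796,0]);A=-.2489
X=np.array([np.cos(A),np.sin(A),0]);Y=np.array([-np.sin(A),np.cos(A),0])
def st():
    s=r.sense();M=R.from_rotvec(s["ee_rot"]).as_matrix();d=s["tool_pos"]-O
    print("t",round(s["time"],2),"dock xyz mm",(np.array([d@X,d@Y,d[2]])*1000).round(1),"F dock",np.round([s["ft_force"]@X,s["ft_force"]@Y,s["ft_force"][2]],1),"grip",round(s["grip_width"],4))
    return s,M
def to(x,y,z):
    s,M=st();v=M.T@(O+X*x/1000+Y*y/1000+np.array([0,0,z/1000])-s["tool_pos"]);w=M.T@(-Y)
    print("to",(x,y,z),"d",v.round(4),"yaw",np.arctan2(w[1],w[0]).round(3),"tilt",M[:,2].round(3))
E
python3 - <<'E'
from go import *
to(-108,14,60);to(-108,14,13);to(-90,14,13)
E
```

```text
t 1.25 dock xyz mm [-52.3   5.6 200.5] F dock [-0.2  0.4 -1. ] grip 0.0596
to (-108, 14, 60) d [-0.009   0.0554  0.1405] yaw 0.02 tilt [ 0.     0.003 -1.   ]
t 1.25 dock xyz mm [-52.3   5.6 200.5] F dock [-0.2  0.4 -1. ] grip 0.0596
to (-108, 14, 13) d [-0.0089  0.0554  0.1875] yaw 0.02 tilt [ 0.     0.003 -1.   ]
t 1.25 dock xyz mm [-52.3   5.6 200.5] F dock [-0.2  0.4 -1. ] grip 0.0596
to (-90, 14, 13) d [-0.0085  0.0374  0.1875] yaw 0.02 tilt [ 0.     0.003 -1.   ]
```

>>> play_rows(
  rows=[
    {"dx": -0.004, "dy": 0.025, "dz": 0.01, "yaw": 0.01},
    {"dx": -0.009, "dy": 0.055, "dz": 0.03, "yaw": 0.02},
    {"dx": -0.009, "dy": 0.055, "dz": 0.06, "yaw": 0.02},
    {"dx": -0.009, "dy": 0.055, "dz": 0.09, "yaw": 0.02},
    {"dx": -0.009, "dy": 0.055, "dz": 0.12, "yaw": 0.02},
    {"dx": -0.009, "dy": 0.055, "dz": 0.145, "yaw": 0.02},
    {"dx": -0.009, "dy": 0.055, "dz": 0.165, "yaw": 0.02},
    {"dx": -0.009, "dy": 0.055, "dz": 0.18, "yaw": 0.02},
    {"dx": -0.009, "dy": 0.055, "dz": 0.187, "yaw": 0.02},
    {"dx": -0.009, "dy": 0.055, "dz": 0.187, "yaw": 0.02},
  ],
)

```text
time: 2.25
tool_pos: [0.4293, -0.2392, 0.0126]
ee_rot: [-1.927, 2.479, 0.007]
ft_force: [0.4, 0.2, 0.0]
grip_width: 0.0603
```

Run:
```python
from go import *
to(-75,14,13)
im=r.snapshot("side"); cv2.imwrite("pics/s1z.png",cv2.resize(im[180:280,170:320,::-1],None,fx=5,fy=5,interpolation=cv2.INTER_CUBIC))
```

```text
t 2.25 dock xyz mm [-108.7   14.    12.6] F dock [0.3 0.3 0. ] grip 0.0603
to (-75, 14, 13) d [-0.     -0.0337 -0.0005] yaw -0.0 tilt [-0.002  0.004 -1.   ]
```

View pics/s1z.png

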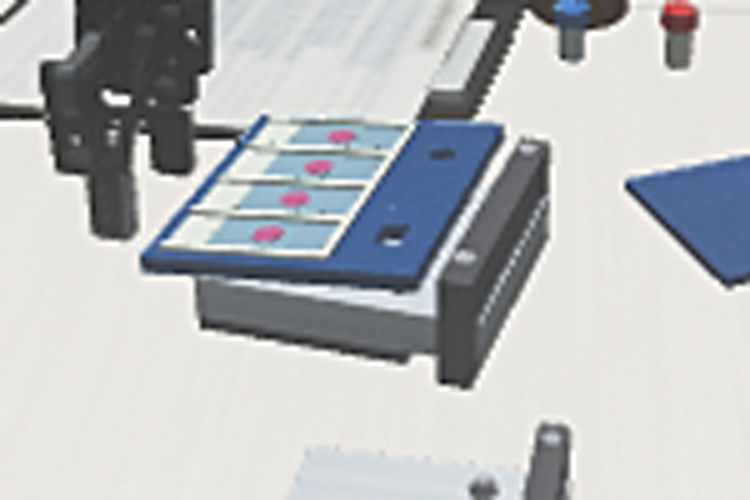

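The fingers stand in front of the plate, clear of it. Pushing towards the fence now.

>>> play_rows(
  rows=[
    {"dx": 0, "dy": -0.005},
    {"dx": 0, "dy": -0.01},
    {"dx": 0, "dy": -0.014},
    {"dx": 0, "dy": -0.017},
    {"dx": 0, "dy": -0.019},
    {"dx": 0, "dy": -0.021},
    {"dx": 0, "dy": -0.023},
    {"dx": 0, "dy": -0.025},
    {"dx": 0, "dy": -0.027},
    {"dx": 0, "dy": -0.028},
  ],
)

```text
schema error: expected keys dx, dy, dz, yaw
```

Run:
```python
from go import *
to(-75,14,13)
s=r.sense(); im=r.snapshot("wrist"); cv2.imwrite("pics/w3.png",im[:,:,::-1]);np.save("w3s.npy",np.r_[s["tool_pos"],s["ee_rot"]])
```

```text
t 2.3 dock xyz mm [-107.9   13.8   13.5] F dock [-0.2 -0.7  1.6] grip 0.0601
to (-75, 14, 13) d [-0.0002 -0.0329  0.0005] yaw -0.0 tilt [-0.     0.003 -1.   ]
```

View pics/w3.png

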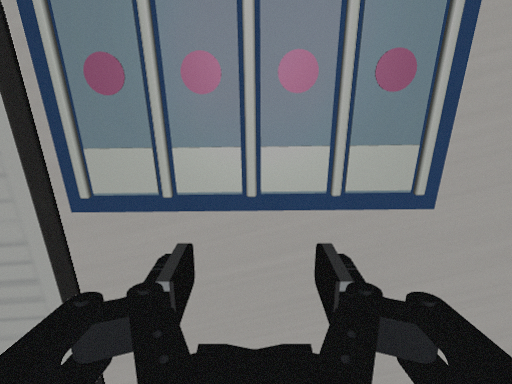

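The call was refused because rows need every key, so nothing moved. The wrist view shows the plate's front edge at row 210, spanning columns 73–435, with the fingers centred on it.

>>> play_rows(
  rows=[
    {"dx": 0, "dy": -0.005, "dz": 0, "yaw": 0},
    {"dx": 0, "dy": -0.01, "dz": 0, "yaw": 0},
    {"dx": 0, "dy": -0.014, "dz": 0, "yaw": 0},
    {"dx": 0, "dy": -0.017, "dz": 0, "yaw": 0},
    {"dx": 0, "dy": -0.019, "dz": 0, "yaw": 0},
    {"dx": 0, "dy": -0.021, "dz": 0, "yaw": 0},
    {"dx": 0, "dy": -0.023, "dz": 0, "yaw": 0},
    {"dx": 0, "dy": -0.025, "dz": 0, "yaw": 0},
    {"dx": 0, "dy": -0.027, "dz": 0, "yaw": 0},
    {"dx": 0, "dy": -0.028, "dz": 0, "yaw": 0},
  ],
)

```text
time: 3.35
tool_pos: [0.4577, -0.2469, 0.0141]
ee_rot: [-1.927, 2.479, 0.003]
ft_force: [-5.1, 1.3, 4.0]
grip_width: 0.0599
```

Run:
```python
from go import *
to(-75,14,13)
im=r.snapshot("side"); cv2.imwrite("pics/s2z.png",cv2.resize(im[180:280,170:320,::-1],None,fx=5,fy=5,interpolation=cv2.INTER_CUBIC))
```

```text
t 3.35 dock xyz mm [-79.3  13.6  14.1] F dock [-5.2 -0.   4. ] grip 0.0599
to (-75, 14, 13) d [-0.0004 -0.0043  0.0011] yaw -0.0 tilt [ 0.001  0.003 -1.   ]
```

View pics/s2z.png

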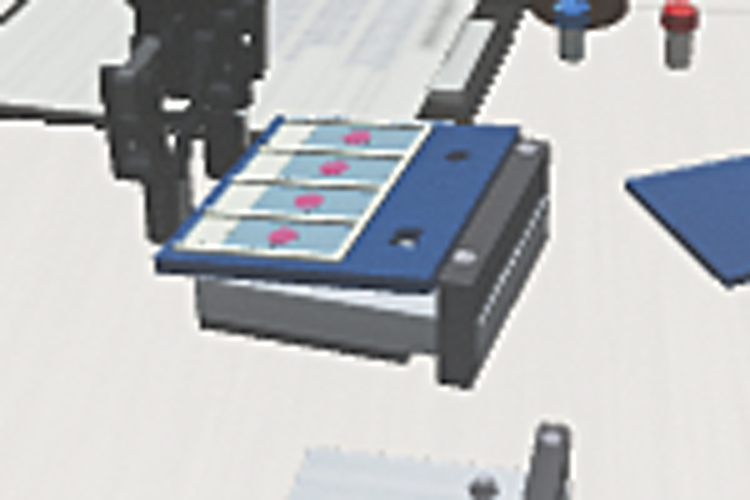

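The plate is sliding under about 5 N and its back edge is now close to the fence. I'll push on gently until the force rises.

>>> play_rows(
  rows=[
    {"dx": 0, "dy": -0.001, "dz": 0, "yaw": 0},
    {"dx": 0, "dy": -0.002, "dz": 0, "yaw": 0},
    {"dx": 0, "dy": -0.003, "dz": 0, "yaw": 0},
    {"dx": 0, "dy": -0.0035, "dz": 0, "yaw": 0},
    {"dx": 0, "dy": -0.004, "dz": 0, "yaw": 0},
    {"dx": 0, "dy": -0.0045, "dz": 0, "yaw": 0},
    {"dx": 0, "dy": -0.005, "dz": 0, "yaw": 0},
    {"dx": 0, "dy": -0.0055, "dz": 0, "yaw": 0},
    {"dx": 0, "dy": -0.0055, "dz": 0, "yaw": 0},
    {"dx": 0, "dy": -0.0055, "dz": 0, "yaw": 0},
  ],
)

```text
time: 4.4
tool_pos: [0.4621, -0.248, 0.0139]
ee_rot: [-1.928, 2.479, 0.006]
ft_force: [-8.4, 1.4, 6.2]
grip_width: 0.0601
```

Run:
```python
from go import *
st()
im=r.snapshot("side"); cv2.imwrite("pics/s3z.png",cv2.resize(im[180:280,170:320,::-1],None,fx=5,fy=5,interpolation=cv2.INTER_CUBIC))
```

```text
t 4.4 dock xyz mm [-74.8  13.6  13.9] F dock [-8.5 -0.7  6.2] grip 0.0601
```

View pics/s3z.png

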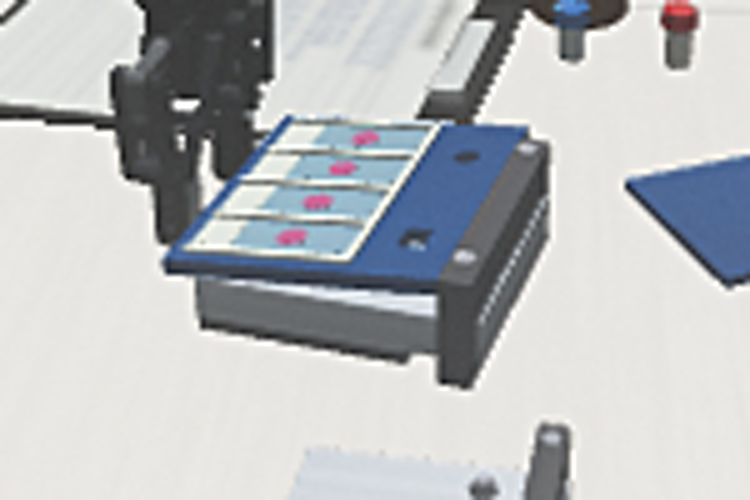

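>>> play_rows(
  rows=[
    {"dx": 0, "dy": -0.0015, "dz": 0, "yaw": 0},
    {"dx": 0, "dy": -0.002, "dz": 0, "yaw": 0},
    {"dx": 0, "dy": -0.0025, "dz": 0, "yaw": 0},
    {"dx": 0, "dy": -0.003, "dz": 0, "yaw": 0},
    {"dx": 0, "dy": -0.003, "dz": 0, "yaw": 0},
    {"dx": 0, "dy": -0.003, "dz": 0, "yaw": 0},
    {"dx": 0, "dy": -0.003, "dz": 0, "yaw": 0},
    {"dx": 0, "dy": -0.003, "dz": 0, "yaw": 0},
    {"dx": 0, "dy": -0.003, "dz": 0, "yaw": 0},
    {"dx": 0, "dy": -0.003, "dz": 0, "yaw": 0},
  ],
)

```text
time: 5.45
tool_pos: [0.4621, -0.2479, 0.0135]
ee_rot: [1.927, -2.478, -0.015]
ft_force: [-16.2, 2.8, 12.0]
grip_width: 0.06
```

Run:
```python
from go import *
st()
im=r.snapshot("side"); cv2.imwrite("pics/s4z.png",cv2.resize(im[180:280,170:320,::-1],None,fx=5,fy=5,interpolation=cv2.INTER_CUBIC))
```

```text
t 5.45 dock xyz mm [-74.7  13.7  13.5] F dock [-16.4  -1.3  12. ] grip 0.06
```

View pics/s4z.png

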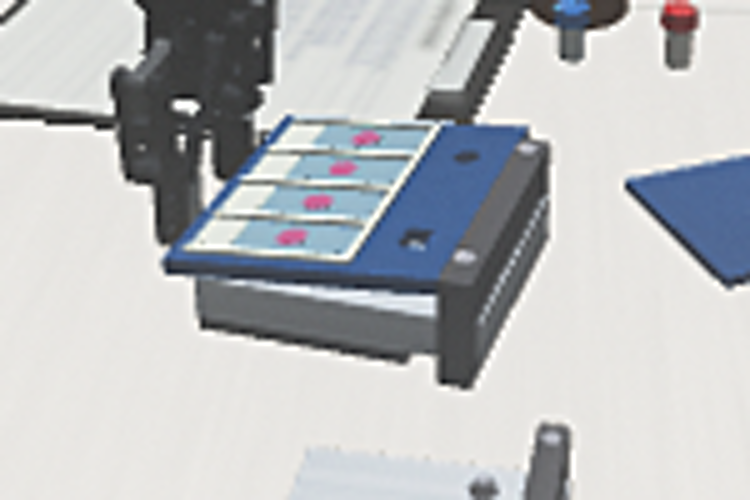

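The force climbed to 16 N with no further motion, so the plate is against the fence. I'll retract, lift, go round to the left side and turn the gripper.

>>> play_rows(
  rows=[
    {"dx": 0, "dy": 0.01, "dz": 0, "yaw": 0},
    {"dx": 0, "dy": 0.025, "dz": 0, "yaw": 0},
    {"dx": 0, "dy": 0.03, "dz": -0.04, "yaw": 0},
    {"dx": -0.01, "dy": 0.03, "dz": -0.08, "yaw": 0},
    {"dx": -0.03, "dy": 0.02, "dz": -0.11, "yaw": -0.14},
    {"dx": -0.05, "dy": 0, "dz": -0.11, "yaw": -0.28},
    {"dx": -0.08, "dy": -0.03, "dz": -0.11, "yaw": -0.42},
    {"dx": -0.105, "dy": -0.055, "dz": -0.11, "yaw": -0.56},
    {"dx": -0.115, "dy": -0.075, "dz": -0.11, "yaw": -0.7},
    {"dx": -0.115, "dy": -0.075, "dz": -0.11, "yaw": -0.84},
  ],
)

```text
time: 6.5
tool_pos: [0.5673, -0.1544, 0.1236]
ee_rot: [-2.776, 1.465, 0.009]
ft_force: [-0.2, 0.6, 0.2]
grip_width: 0.0597
```

>>> play_rows(
  rows=[
    {"dx": 0, "dy": 0, "dz": 0, "yaw": -0.14},
    {"dx": 0, "dy": 0, "dz": 0, "yaw": -0.28},
    {"dx": 0, "dy": 0, "dz": 0, "yaw": -0.42},
    {"dx": 0, "dy": 0, "dz": 0, "yaw": -0.56},
    {"dx": 0, "dy": 0, "dz": 0, "yaw": -0.7},
    {"dx": 0, "dy": 0, "dz": 0, "yaw": -0.73},
    {"dx": 0, "dy": 0, "dz": 0, "yaw": -0.73},
    {"dx": 0, "dy": 0, "dz": 0, "yaw": -0.73},
    {"dx": 0, "dy": 0, "dz": 0, "yaw": -0.73},
    {"dx": 0, "dy": 0, "dz": 0, "yaw": -0.73},
  ],
)

```text
time: 7.5
tool_pos: [0.5674, -0.1544, 0.1236]
ee_rot: [-3.114, 0.379, 0.006]
ft_force: [0.6, -0.1, -0.2]
grip_width: 0.0596
```

```bash
sed -i 's/w=M.T@(-Y)/w=M.T@(X if M[:,0]@X>.7 else -Y)/' go.py
python3 - <<'E'
from go import *
to(0,125,14)
s=r.sense(); im=r.snapshot("wrist"); cv2.imwrite("pics/w4.png",im[:,:,::-1]);np.save("w4s.npy",np.r_[s["tool_pos"],s["ee_rot"]])
im=r.snapshot("top");cv2.imwrite("pics/t4z.png",cv2.resize(im[150:250,200:350,::-1],None,fx=5,fy=5,interpolation=cv2.INTER_CUBIC))
print(s["joints"].round(2))
E
```

```text
t 7.5 dock xyz mm [  4.2 130.2 123.6] F dock [ 0.6  0.  -0.2] grip 0.0596
to (0, 125, 14) d [-0.0038  0.0057  0.1096] yaw 0.007 tilt [-0.003  0.005 -1.   ]
[-0.4   0.24  1.72  0.    1.19 -0.16]
```

View pics/w4.png

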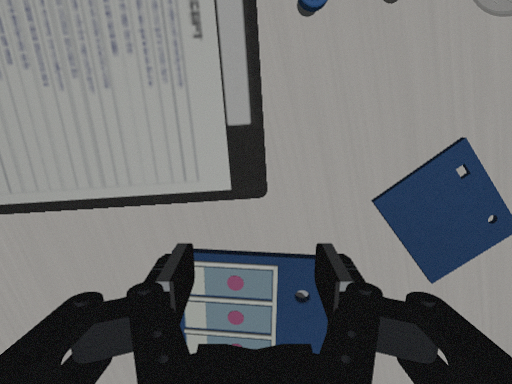

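View pics/t4z.png

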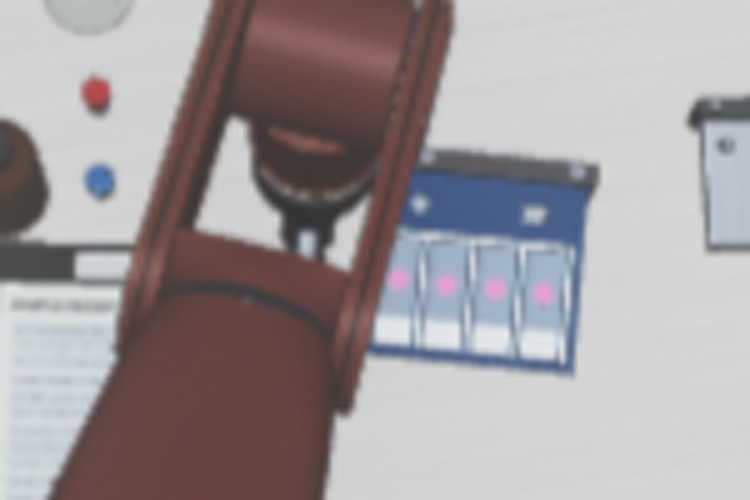

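The plate's left edge is at row 250 in the wrist view, and the clipboard corner at (265,195) is clear of the descent. The top view shows the back edge along the fence. Descending.

>>> play_rows(
  rows=[
    {"dx": -0.002, "dy": 0.003, "dz": 0.01, "yaw": 0.007},
    {"dx": -0.004, "dy": 0.006, "dz": 0.03, "yaw": 0.007},
    {"dx": -0.004, "dy": 0.006, "dz": 0.05, "yaw": 0.007},
    {"dx": -0.004, "dy": 0.006, "dz": 0.07, "yaw": 0.007},
    {"dx": -0.004, "dy": 0.006, "dz": 0.085, "yaw": 0.007},
    {"dx": -0.004, "dy": 0.006, "dz": 0.1, "yaw": 0.007},
    {"dx": -0.004, "dy": 0.006, "dz": 0.107, "yaw": 0.007},
    {"dx": -0.004, "dy": 0.006, "dz": 0.109, "yaw": 0.007},
    {"dx": -0.004, "dy": 0.01, "dz": 0.109, "yaw": 0.007},
    {"dx": -0.004, "dy": 0.015, "dz": 0.109, "yaw": 0.007},
  ],
)

```text
time: 8.6
tool_pos: [0.5602, -0.168, 0.0154]
ee_rot: [-3.113, 0.388, 0.004]
ft_force: [-1.3, -0.6, 0.1]
grip_width: 0.0601
```

Run:
```python
from go import *
to(0,95,14)
s=r.sense(); im=r.snapshot("wrist"); cv2.imwrite("pics/w5.png",im[:,:,::-1]);np.save("w5s.npy",np.r_[s["tool_pos"],s["ee_rot"]])
```

```text
t 8.6 dock xyz mm [  0.6 115.3  15.4] F dock [-1.1 -0.9  0.1] grip 0.0601
to (0, 95, 14) d [-0.0006  0.0203  0.0014] yaw 0.001 tilt [-0.002  0.005 -1.   ]
```

View pics/w5.png

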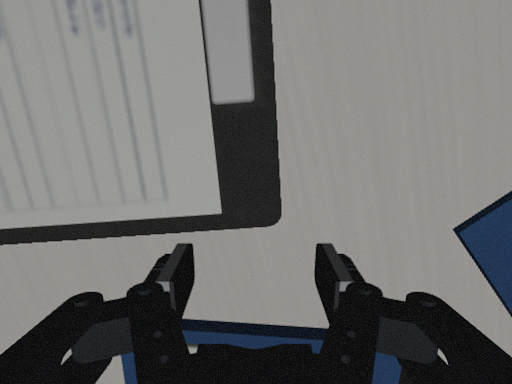

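The left edge shows at about row 325 below the fingers, and the fingers are clear of the clipboard. Now the sideways push.

>>> play_rows(
  rows=[
    {"dx": -0.001, "dy": 0.004, "dz": 0.001, "yaw": 0},
    {"dx": -0.001, "dy": 0.008, "dz": 0.001, "yaw": 0},
    {"dx": -0.001, "dy": 0.011, "dz": 0.001, "yaw": 0},
    {"dx": -0.001, "dy": 0.013, "dz": 0.001, "yaw": 0},
    {"dx": -0.001, "dy": 0.015, "dz": 0.001, "yaw": 0},
    {"dx": -0.001, "dy": 0.017, "dz": 0.001, "yaw": 0},
    {"dx": -0.001, "dy": 0.019, "dz": 0.001, "yaw": 0},
    {"dx": -0.001, "dy": 0.021, "dz": 0.001, "yaw": 0},
    {"dx": -0.001, "dy": 0.022, "dz": 0.001, "yaw": 0},
    {"dx": -0.001, "dy": 0.023, "dz": 0.001, "yaw": 0},
  ],
)

```text
time: 9.65
tool_pos: [0.5535, -0.1911, 0.0145]
ee_rot: [-3.114, 0.389, 0.003]
ft_force: [0.6, 1.4, 0.9]
grip_width: 0.0601
```

Run:
```python
from go import *
st()
im=r.snapshot("side"); cv2.imwrite("pics/s6z.png",cv2.resize(im[180:280,170:320,::-1],None,fx=5,fy=5,interpolation=cv2.INTER_CUBIC))
```

```text
t 9.65 dock xyz mm [-0.2 91.2 14.5] F dock [0.3 1.5 0.9] grip 0.0601
```

View pics/s6z.png

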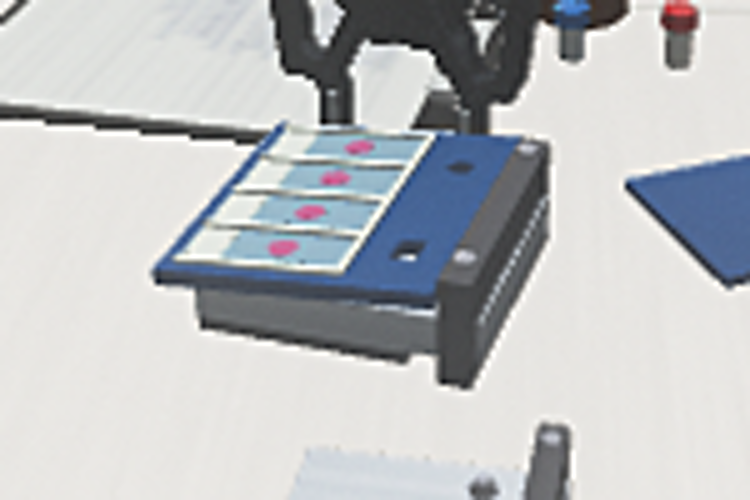

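>>> play_rows(
  rows=[
    {"dx": 0, "dy": 0.0005, "dz": 0, "yaw": 0},
    {"dx": 0, "dy": 0.001, "dz": 0, "yaw": 0},
    {"dx": 0, "dy": 0.0015, "dz": 0, "yaw": 0},
    {"dx": 0, "dy": 0.002, "dz": 0, "yaw": 0},
    {"dx": 0, "dy": 0.0025, "dz": 0, "yaw": 0},
    {"dx": 0, "dy": 0.003, "dz": 0, "yaw": 0},
    {"dx": 0, "dy": 0.0033, "dz": 0, "yaw": 0},
    {"dx": 0, "dy": 0.0036, "dz": 0, "yaw": 0},
    {"dx": 0, "dy": 0.004, "dz": 0, "yaw": 0},
    {"dx": 0, "dy": 0.004, "dz": 0, "yaw": 0},
  ],
)

```text
time: 10.7
tool_pos: [0.5523, -0.1954, 0.0144]
ee_rot: [-3.114, 0.389, 0.004]
ft_force: [-0.5, 1.8, -0.0]
grip_width: 0.06
```

Run:
```python
from go import *
st()
im=r.snapshot("side"); cv2.imwrite("pics/s7z.png",cv2.resize(im[180:280,170:320,::-1],None,fx=5,fy=5,interpolation=cv2.INTER_CUBIC))
```

```text
t 10.7 dock xyz mm [-0.3 86.8 14.4] F dock [-1.   1.6 -0. ] grip 0.06
```

View pics/s7z.png

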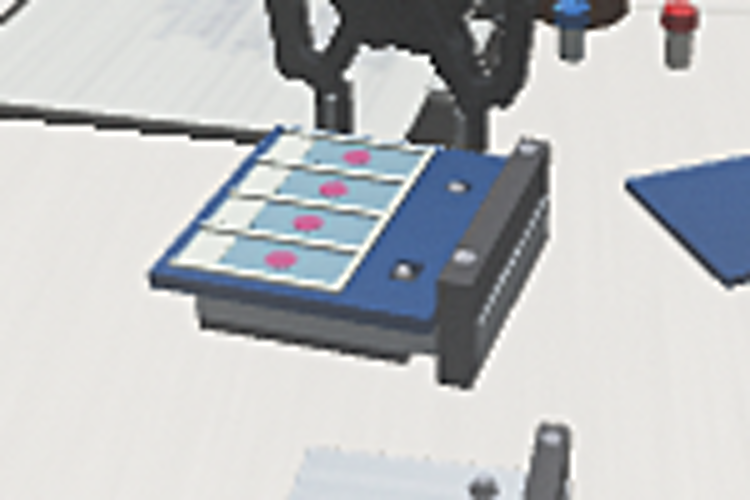

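The plate has dropped: the pin tips show in the holes at zoom (457,187) and (405,270), and it looks flat. I'll back off, lift and check.

>>> play_rows(
  rows=[
    {"dx": 0, "dy": -0.01, "dz": 0, "yaw": 0},
    {"dx": 0, "dy": -0.025, "dz": 0, "yaw": 0},
    {"dx": 0, "dy": -0.03, "dz": -0.03, "yaw": 0},
    {"dx": 0, "dy": -0.02, "dz": -0.07, "yaw": 0},
    {"dx": 0, "dy": -0.005, "dz": -0.11, "yaw": 0},
    {"dx": 0, "dy": 0.01, "dz": -0.15, "yaw": 0},
    {"dx": 0, "dy": 0.01, "dz": -0.18, "yaw": 0},
    {"dx": 0, "dy": 0.01, "dz": -0.19, "yaw": 0},
    {"dx": 0, "dy": 0.01, "dz": -0.19, "yaw": 0},
    {"dx": 0, "dy": 0.01, "dz": -0.19, "yaw": 0},
  ],
)

```text
time: 11.75
tool_pos: [0.5497, -0.2046, 0.2027]
ee_rot: [-3.114, 0.388, 0.007]
ft_force: [-0.1, -0.1, -0.5]
grip_width: 0.0604
```

>>> play_rows(
  rows=[
    {"dx": 0, "dy": 0.02, "dz": 0, "yaw": 0},
    {"dx": 0, "dy": 0.05, "dz": 0, "yaw": 0},
    {"dx": 0, "dy": 0.08, "dz": 0, "yaw": 0},
    {"dx": 0, "dy": 0.11, "dz": 0, "yaw": 0},
    {"dx": 0, "dy": 0.14, "dz": 0, "yaw": 0},
    {"dx": 0, "dy": 0.16, "dz": 0, "yaw": 0},
    {"dx": 0, "dy": 0.17, "dz": 0, "yaw": 0},
    {"dx": 0, "dy": 0.17, "dz": 0, "yaw": 0},
    {"dx": 0, "dy": 0.17, "dz": 0, "yaw": 0},
    {"dx": 0, "dy": 0.17, "dz": 0, "yaw": 0},
  ],
)

```text
time: 12.75
tool_pos: [0.5084, -0.3681, 0.2019]
ee_rot: [-3.113, 0.386, 0.007]
ft_force: [0.6, 0.1, -0.9]
grip_width: 0.06
```

Run:
```python
from go import *
s,_=st(); im=r.snapshot("wrist"); cv2.imwrite("pics/w8.png",im[:,:,::-1]);np.save("w8s.npy",np.r_[s["tool_pos"],s["ee_rot"]])
im=r.snapshot("side"); cv2.imwrite("pics/s8.png",im[:,:,::-1]); cv2.imwrite("pics/s8z.png",cv2.resize(im[180:280,170:320,::-1],None,fx=5,fy=5,interpolation=cv2.INTER_CUBIC))
```

```text
t 12.75 dock xyz mm [ -0.3 -91.4 201.9] F dock [ 0.5  0.3 -0.9] grip 0.06
```

View pics/w8.png

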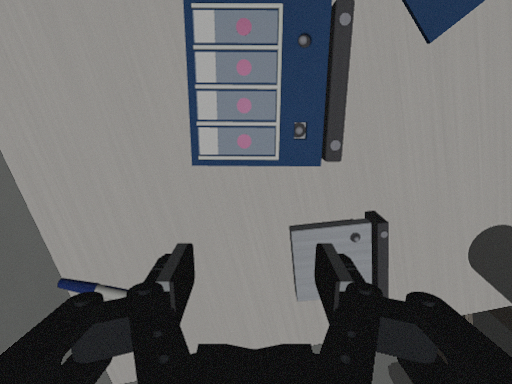

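View pics/s8z.png

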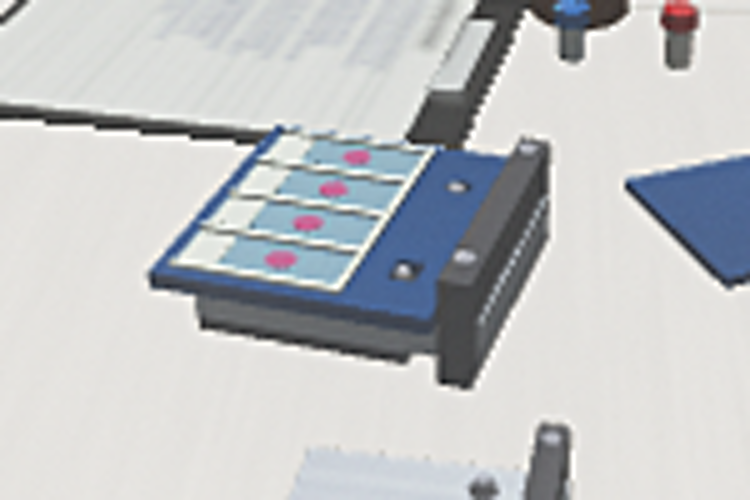

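Run:
```python
from go import *
a=np.load("w8s.npy")
P=campose("wrist",dict(tool_pos=a[:3],ee_rot=a[3:]));S=campose("side")
im=cv2.imread("pics/w8.png"); b=cv2.resize(im[20:180,180:360],None,fx=4,fy=3.5,interpolation=cv2.INTER_CUBIC); 
cv2.imwrite("pics/w8z.png",b)
pts=[(43,40,38),(43,-40,38),(65,-75,38),(-65,-75,38),(-65,75,38),(-65,-75,30)]
W=[O+X*p[0]/1e3+Y*p[1]/1e3+np.array([0,0,p[2]/1e3]) for p in pts]
print("wrist",proj(P,W).round(1).tolist());print("side",proj(S,W).round(1).tolist())
for n in ("side","w"):
    i=cv2.imread("pics/s8.png" if n=="side" else "pics/w8.png"); h=cv2.cvtColor(i,cv2.COLOR_BGR2HSV)
    m=((h[...,0]>100)&(h[...,0]<130)&(h[...,1]>110)&(h[...,2]>40)).astype(np.uint8)
    m=cv2.morphologyEx(m,cv2.MORPH_CLOSE,np.ones((5,5)))
    for c in cv2.findContours(m,cv2.RETR_EXTERNAL,cv2.CHAIN_APPROX_NONE)[0]:
        if cv2.contourArea(c)>600: print(n,cv2.approxPolyDP(c,3,True).reshape(-1,2).tolist())
# hole centres / corners triangulated
def tri(u,v):
    o1,d1=rays(P,[u]);o2,d2=rays(S,[v]);A_=np.c_[d1[0],-d2[0]];k=np.linalg.lstsq(A_,o2-o1,rcond=None)[0]
    p=(o1+k[0]*d1[0]+o2+k[1]*d2[0])/2-O; g=np.linalg.norm(o1+k[0]*d1[0]-o2-k[1]*d2[0]);return (np.array([p@X,p@Y,p[2],g])*1000).round(1)
np.set_printoptions(suppress=True)
z=lambda u,v:(170+u/5-.4,180+v/5-.4)
print("right-front top",tri((192,166),z(152,272)),"hole L",tri((304.5,40.5),z(457,187)),"hole R",tri((300,130.5),z(405,270)))
i0=cv2.imread("pics/side0.png").astype(int);i1=cv2.imread("pics/s8.png").astype(int)
d=abs(i0-i1).max(2)>40; print("change count vials/bottle/timer regions",d[135:200,272:315].sum(),d[150:168,205:232].sum())
```

```text
wrist [[303.1, 40.3], [299.3, 130.7], [319.6, 166.1], [191.1, 165.8], [181.4, -4.1], [192.7, 164.4]]
side [[260.7, 216.0], [250.2, 232.9], [254.9, 242.9], [198.4, 233.3], [224.1, 203.7], [198.7, 236.5]]
side [[296, 216], [314, 234], [346, 228], [326, 211]]
w [[405, 0], [429, 41], [483, 0]]
w [[184, 0], [192, 164], [319, 165], [330, 0]]
right-front top [-62.9 -74.9  36.9   2.9] hole L [44.2 40.1 35.6  0.8] hole R [ 43.9 -40.   36.3   0. ]
change count vials/bottle/timer regions 2 36
```

View pics/w8z.png

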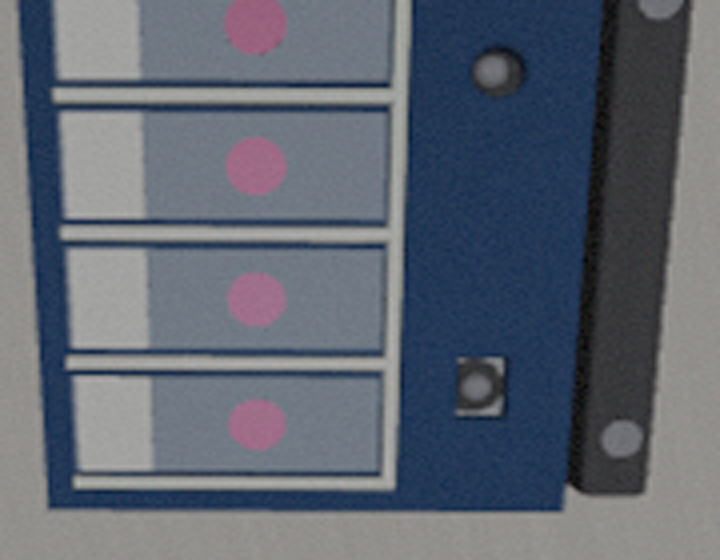

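Both pins stand inside their holes: the left pin is at zoom (495,70) and the right at (478,387). Triangulated hole and corner heights at the plate top are about 36–37 mm against 38 mm nominal, which is level within calibration error. Handing in.

Run:
```python
from h import *
i0=cv2.imread("pics/side0.png");i1=cv2.imread("pics/s8.png")
for i in (i0,i1): print(i[150:168,205:232].mean((0,1)).round(1))
print(r.job_done()); print(r.sense()["time"])
```

```text
[179.  182.1 182.1]
[173.8 176.6 176.6]
the job is handed in; nothing more can be done
None
the job is handed in; nothing more can be done
```

The plate is seated: its two holes dropped over the pins, and I handed the job in at about 13 s of the 54 s allowed.

**What I did:** I pushed the front edge back with two fingertips. The force climbed to 16 N with no further motion, so the plate was against the fence. Then I pushed the left edge sideways until the holes dropped over the pins at about 2 N. I backed the fingers off and lifted clear of the plate.

**Last checks:**
- **Seating:** Both pin tips are visible inside their holes. I measured the holes at dock (44, 40) and (44, −40) mm, against a nominal (43, ±40).
- **Flatness:** The top surface measured 35.6 to 36.9 mm at both holes and the right front corner, against a nominal 38 mm. The offset is about the same at all three points, so the plate looks flat within the roughly 2 mm calibration error. The two views disagreed by 2.9 mm at the corner, so that point is weaker.
- **Bystanders:** The vials and bottle look unchanged in the side view. A few pixels around the timer changed slightly in brightness. I put that down to the arm's shadow but did not confirm it. The arm never went near the timer.

The first push call was refused because its rows were missing keys, and nothing moved.

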